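# Lock the dishwasher filter into its sump

## Task

The dishwasher's sump unit is on the bench and needs its filter back: take the blue filter with the two lugs, lower it into the round well with its lugs going down through the two open slots, then turn it clockwise (seen from above) up to the stop so that the lugs lock under the rim, and let go. Leave the red three-lugged strainer and the black drain stopper where they stand.

Things in the scene. Friction and masses are not known exactly. Their poses are not given: they have to be found in the camera images.
- filter_center (a point): Blue-capped filter: grey cylinder, diameter 60 mm, 96 mm tall, about 0.18 kg. Point: on its axis, 48 mm above the underside; z up, x along lugs and handle. Handle: blue paddle, 46 to 96 mm above the underside, 50 mm long (x), 12 mm thick (y); pinch it 30 mm above the point. Two blue lugs along +x and -x: to 50 mm from the axis, 22 mm wide, 30 to 38 mm above the underside. Same after a half turn.
- sump_mouth (a point): Fixed block 180 x 180 x 60 mm, round well 116 mm wide, 50 mm deep. Point: mouth centre, at top level, z up. A black rim, 7 mm thick, leaves a 74 mm hole and two slots 40 mm wide along +x and -x (blue marks). Filter home: centre 2 mm below the point, lugs 4 mm below the rim, 7 mm side play. From the slots it turns freely 70 deg clockwise from above to a stop (black marks), 20 deg the other way.
- strainer_center (a point): A red look-alike that must stay where it is: the same cylinder and paddle handle, 96 mm tall, but with red cap, red handle and three red lugs. The point is on its axis 48 mm above its underside.
- stopper_center (a point): A black drain stopper that must stay where it is: a 72 mm disc-shaped plug, 79 mm tall, with a steel stem and a black ball on top. The point is on its axis, 40 mm above its underside.

How it is judged:
By the outcome, as a careful person would: the job done as asked, in the order asked, and still so for the second after the job is handed in, with the robot touching nothing.
It also fails if it takes over 38 s, if anything falls off the work surface, if the arm or the gripper's body presses on something with over 40 N, if the wrist force passes 120 N, or if a joint passes its speed limit or range.

## Robot

A 6-joint arm with a two-finger parallel gripper is mounted at the origin on the work surface. World frame = base frame: x ahead of the robot, y to its left, z up, the work surface at z = 0. Lengths are in m, angles in rad, forces in N, time in s.
With the tool pointing down it reaches from about 0.35 to 0.725 m from the base axis. Payload 6 kg.
Tool frame: the origin (TCP) lies on the front face of the gripper's body, between the roots of the fingers; the fingertips stand 73 mm ahead of it and the grasp point (between the pads) lies hold_point_z ahead of it (hold_point_z is the distance from the TCP to the grasp point, in m); z points along the fingers, y is the direction in which the jaws open and shut (so a half turn about z gives the same grasp; the last joint's range is limited). The gripper opens to 85 mm and grips with 20 to 120 N. Pads are 22 mm wide; open, the fingers measure 114 mm over their backs; the gripper's body (76 mm by 85 mm) begins 54 mm behind the grasp point. The pads swing forward as they close: fully open they stand 13 mm farther back than shut.
Start: joints at [-0.896, 0.04, 0.085, 0, -1.615, -0.334], TCP at [0.201, -0.565, 0.304] pointing down, gripper open.
Joint ranges: [-2.56, 2.56], [-1.29, 2.01], [-1.08, 1.49], [-3.29, 1.98], [-2.81, -0.18], [-2.99, 2.99]. Speed limits (rad/s): [2.57, 2.57, 3.01, 3.14, 3.14, 3.14].

## Interface

Orientations are given as a unit quaternion [x, y, z, w].
In Python, from cell import get_obs, camera, close_job, hold_point_z gives the robot as it stands.
- The arm moves only by the tool apply_moves, never from a script. Its argument "rows" is text: rows parted by semicolons, each of 7 numbers parted by spaces: the shift along the tool's x, y, z in units of 800 mm (1.0 is 800 mm), then the turn, a rotation vector about the tool's x, y, z in units of pi/4 rad (1.0 is pi/4 rad), then the opening, from 0 (shut) to 1 (fully open). In form: dx dy dz wx wy wz grip; .... A call has 1 to 12 rows; each row is the pose to reach, as a shift and turn from the pose measured when the call began, along the tool's axes at that moment; what a row does not reach only later rows make up. A row lasts 1/8 s, in which the tool goes at most 62.5 mm and 10.7 degrees, less where a joint would pass 70% of its speed; a pose out of reach is approached as far as the arm can. A call with a number of a shift or a turn outside -1 to 1 is refused whole. A call with a gripper value outside its range is refused whole. The fingers move at their own pace and stop on an object; "newtons" is the grip in N (left out, the last holds). Time passes only in rows, so rows that repeat a pose let the fingers close. It gives the time, the measured TCP pose, the force and the opening at its end, in the units of the state.
- get_obs(): the state, without advancing time (a new reading comes with each control period).
- camera(name): name is "side" or "top"; returns a dict with "frame" (480x640x3 uint8, red, green, blue), "depth" (480x640 float32, m along the optical axis (not along the pixel's ray), 0 where there is no reading), "intrinsics" (3x3 intrinsics, pixels), "k1" (the pictures are not rectified: a ray, as slopes to the right and down, at radius r is drawn at 1 + k1 r^2 times it, then the intrinsics apply), "R" (3x3) and "t" (3): a world point X has camera coordinates R X + t. Camera axes: x right, y down, z forward; pixel columns grow to the right and rows downward; lengths in m; the calibration is good to about 2 mm. A picture is of the moment at which its call begins.
- close_job(): hands the job in, once; it reports no verdict.
The state is a dict: "time": time; "qpos": joint angles; "joint_velocities": joint speeds; "effort": joint torques, N m; "eef_pos": TCP position; "orientation": TCP orientation; "contact_force": force on the tool from outside, world axes, zero at the start; "ft_torque": the same for the moment, N m; "grip_width": opening from 0.0 (shut) to 1.0 (fully open).
Only numpy, scipy, OpenCV 4.12 (cv2) and the standard library are available. Lean on these libraries where they do the work, as an engineer would, in place of code of your own. Each camera call takes 0.05 s, during which the arm holds its last target. There are 200 camera calls.

## Working session

There is one attempt and no reset: what is moved stays moved. The work goes in short steps, Python scripts to look and compute and a tool call to move; the robot and the scene stay as the last step left them, time stands still between calls to the robot, and variables do not carry over. Pictures are saved under pics/ and viewed, about 8 in all and at most 12, crops included, and the job is handed in when it is done.

Besides the shell and the picture viewer there is one more tool, called as name(argument=value, ...), one argument or row to a line, values as JSON. apply_moves: Moves the arm, as the interface text tells. Shifts and turns lie within -1 to 1; 1 stands for 800 mm of shift or pi/4 rad of turn. Its arguments: {"type":"object","properties":{"rows":{"type":"string"},"newtons":{"type":"number"}},"required":["rows"]}

```bash
mkdir -p pics; cat > h.py <<'E'
import numpy as np, cv2
from cell import get_obs, camera, close_job, hold_point_z
from scipy.spatial.transform import Rotation as R
def cloud(c):
    K=np.array(c["intrinsics"]);k1=c["k1"]
    v,u=np.mgrid[0:480,0:640].astype(np.float32)
    p=np.stack([u,v],-1).reshape(-1,1,2)
    n=cv2.undistortPoints(p,K,np.array([k1,0,0,0,0.]),R=None,P=None).reshape(480,640,2)
    d=c["depth"]; P=np.dstack([n[...,0]*d,n[...,1]*d,d])
    return (P-np.array(c["t"]))@np.array(c["R"])
def save(c,n): cv2.imwrite(f"pics/{n}.png",c["frame"][...,::-1])
E
python3 - <<'E'
from h import *
print(hold_point_z); o=get_obs(); print(o)
for n in("top","side"):
    c=camera(n); save(c,n+"0"); np.savez(n+"0.npz",**c); print(n,c["k1"],-np.array(c["R"]).T@c["t"])
E
```

```text
0.0539
{'time': 0.0, 'qpos': array([-8.96303917e-01,  4.08263445e-02,  8.37847820e-02, -4.54895398e-04,
       -1.61549206e+00, -3.33677001e-01]), 'joint_velocities': array([-0.00105587, -0.00160642, -0.00110573,  0.00101945,  0.00107956,
       -0.00030064]), 'effort': array([ 5.93187342e-04, -3.68199527e+01,  3.47409189e+01,  6.93224207e+00,
       -5.50252647e-03, -1.74474451e-06]), 'eef_pos': array([ 0.20055621, -0.56527471,  0.30285791]), 'orientation': array([-1.69593914e-01,  9.85513621e-01,  8.70355039e-04, -2.20595992e-04]), 'contact_force': array([ 1.14870652, -0.48958776, -0.5187597 ]), 'ft_torque': array([ 0.02247684, -0.0019787 ,  0.01398787]), 'grip_width': 1.0000193894738967}
top -0.03297621397805977 [ 0.42039877 -0.08836788  0.93025234]
side -0.0822422281907014 [0.44553939 0.60463834 0.52284878]
```

View pics/top0.png

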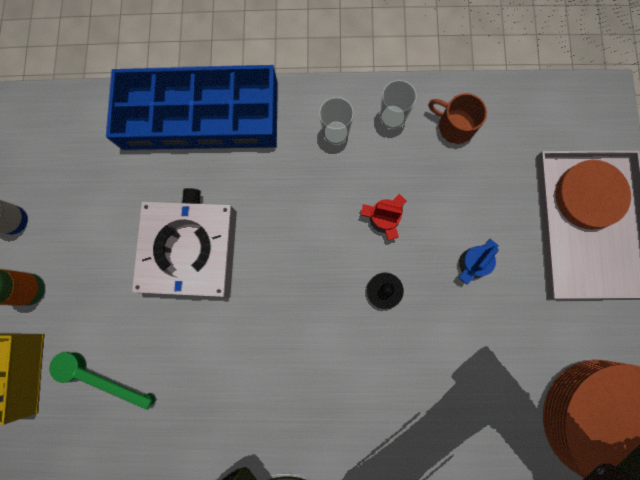

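View pics/side0.png

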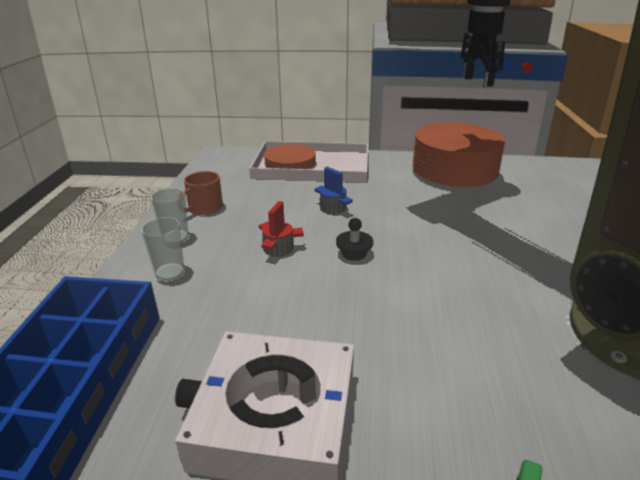

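The top view shows the blue filter at about (478,261) and the sump at (183,250), with its blue slot marks at (185,211) and (178,286). The red strainer is at (386,215) and the stopper at (385,291). The side view agrees, and all three objects are upright.

```bash
python3 - <<'E'
from h import *
for n in("top","side"):
    c=dict(np.load(n+"0.npz")); P=cloud(c); hsv=cv2.cvtColor(c["frame"],cv2.COLOR_RGB2HSV)
    H,S,V=cv2.split(hsv); blue=(H>100)&(H<130)&(S>130)&(V>60)&(c["depth"]>0)
    x,y,z=P[...,0],P[...,1],P[...,2]
    f=blue&(z>.02)&(z<.13)&(x>.25)&(x<.55)&(y<-.2)&(y>-.5)
    hd=f&(z>.075); lg=f&(z<.045)
    for nm,m in(("all",f),("handle",hd),("top",f&(z>.09)),("lug",lg)):
        q=P[m]
        if len(q)<5: print(nm,len(q));continue
        r,sz,a=cv2.minAreaRect(q[:,:2].astype(np.float32)*1000)
        w=np.linalg.eigh(np.cov(q[:,:2].T))[1][:,1]
        print(n,nm,len(q),np.round(r,1),np.round(sz,1),round(a,1),"med",np.median(q,0).round(4),"dir",np.degrees(np.arctan2(w[1],w[0])).round(1),"zmax",q[:,2].max().round(4))
    mk=blue&(z>.05)&(z<.07)&(y>.05)&(y<.35)&(x>.3)&(x<.53)
    k,l,s,ce=cv2.connectedComponentsWithStats(mk.astype(np.uint8))
    for i in range(1,k):
        if s[i,4]>15: print(n,"mark",s[i,4],ce[i].round(1),P[l==i].mean(0).round(4))
    t=(z>.052)&(z<.068)&(y>.05)&(y<.35)&(x>.25)&(x<.6)&(S<40)&(V>120)
    k,l,s,ce=cv2.connectedComponentsWithStats(t.astype(np.uint8)); i=1+np.argmax(s[1:,4])
    q=P[l==i]; print(n,"block",cv2.minAreaRect(q[:,:2].astype(np.float32)*1000),np.median(q[:,2]))
    r=(z>.02)&(z<.13)&(S>150)&((H<8)|(H>172))&(x>.3)&(x<.6)&(y<-.05)&(y>-.35); q=P[r]; print("red",np.median(q,0).round(3))
    tb=(abs(z)<.02)&(y<-.1)&(y>-.4)&(x>.3)&(x<.5); print("table z",np.median(z[tb]))
E
```

```text
top all 829 [ 515.6 -372.7] [58.8 86.3] 74.0 med [ 0.5163 -0.366   0.0461] dir 145.1 zmax 0.1004
top handle 180 [ 521. -374.] [12.1 51.6] 50.6 med [ 0.5216 -0.3733  0.0957] dir 141.2 zmax 0.1004
top top 174 [ 520.9 -374. ] [12.1 51.6] 50.5 med [ 0.5215 -0.3733  0.0957] dir 140.4 zmax 0.1004
top lug 269 [ 515.7 -372.9] [57.9 87. ] 72.9 med [ 0.4996 -0.3537  0.0401] dir 151.7 zmax 0.045
top mark 59 [177.6 285.5] [0.4735 0.2106 0.0607]
top block ((530.5056762695312, 208.39935302734375), (181.6162567138672, 146.97085571289062), 87.45980834960938) 0.05980685270663526
red [ 0.588 -0.201  0.042]
table z -1.7680487950425298e-05
side all 321 [ 515.2 -361.7] [56.2 69. ] 88.7 med [ 0.5173 -0.3588  0.0471] dir 149.3 zmax 0.0986
side handle 85 [ 522.  -370.5] [10.4 46.8] 51.0 med [ 0.5198 -0.3667  0.0934] dir 141.3 zmax 0.0986
side top 57 [ 522.  -370.5] [10.4 46.8] 51.0 med [ 0.5222 -0.3688  0.095 ] dir 141.1 zmax 0.0986
side lug 63 [ 515.2 -356.7] [27.7 70.7] 69.7 med [ 0.4956 -0.3464  0.0386] dir 159.5 zmax 0.0449
side mark 102 [333.1 395. ] [0.4754 0.2107 0.0608]
side block ((531.1032104492188, 207.70567321777344), (183.57635498046875, 144.7705078125), 87.484130859375) 0.06016010734342478
red [ 0.587 -0.197  0.04 ]
table z 0.0003433037153700433
```

```bash
cat >> h.py <<'E'
def go(pos,yaw_y):
    "print row units from the present pose to TCP pos, tool down, tool y at yaw_y deg"
    o=get_obs(); Rc=R.from_quat(o["orientation"])
    a=np.radians(yaw_y); y=np.array([np.cos(a),np.sin(a),0]); z=np.array([0,0,-1.]); 
    Rt=R.from_matrix(np.c_[np.cross(y,z),y,z])
    d=Rc.inv().apply(np.array(pos)-o["eef_pos"]); w=(Rc.inv()*Rt).as_rotvec()
    print("shift",(d/.8).round(4),"turn",(w/(np.pi/4)).round(3),"rows",np.linalg.norm(d)/.0625,np.degrees(np.linalg.norm(w))/10.7)
E
python3 - <<'E'
from h import *
for n in("top","side"):
    c=dict(np.load(n+"0.npz")); P=cloud(c); hsv=cv2.cvtColor(c["frame"],cv2.COLOR_RGB2HSV)
    H,S,V=cv2.split(hsv); blue=(H>100)&(H<130)&(S>100)&(V>60)
    x,y,z=P[...,0],P[...,1],P[...,2]
    mk=blue&(z>.05)&(z<.07)&(y>.05)&(y<.35)&(x>.3)&(x<.7)
    k,l,s,ce=cv2.connectedComponentsWithStats(mk.astype(np.uint8))
    for i in range(1,k):
        if s[i,4]>15: print(n,"mark",s[i,4],ce[i].round(1),P[l==i].mean(0).round(4))
    t=(z>.052)&(z<.068)&(y>.05)&(y<.35)&(x>.25)&(x<.7)&(S<40)&(V>120)
    k,l,s,ce=cv2.connectedComponentsWithStats(t.astype(np.uint8)); i=1+np.argmax(s[1:,4])
    q=P[l==i]; print(n,"block",cv2.minAreaRect(q[:,:2].astype(np.float32)*1000),np.median(q[:,2]))
go([.521,-.3725,.22],-129.3)
E
```

```text
top mark 57 [184.8 210.8] [0.6212 0.2033 0.0602]
top mark 63 [177.7 285.4] [0.4737 0.2104 0.0607]
top block ((547.1055297851562, 207.51637268066406), (181.4421844482422, 181.06265258789062), 87.1878433227539) 0.05978158601892712
side mark 114 [214.6 380.8] [0.6231 0.204  0.0612]
side mark 120 [333.1 395. ] [0.4754 0.2108 0.0609]
side block ((549.5870971679688, 206.77230834960938), (183.59097290039062, 181.45054626464844), 87.33740997314453) 0.06017077061489827
shift [-0.4581  0.0931  0.1038] turn [ 1.000e-03  2.000e-03 -2.693e+00] rows 6.128820995458217 11.324487639724907
```

apply_moves(
  rows="-0.458 0.093 0 0 0 -0.9 1;-0.458 0.093 0 0 0 -0.9 1;-0.458 0.093 0 0 0 -0.9 1;-0.458 0.093 0 0 0 -0.9 1;-0.458 0.093 0.06 0 0 -0.9 1;-0.458 0.093 0.06 0 0 -0.9 1;-0.458 0.093 0.06 0 0 -0.9 1",
)

```text
time: 0.98
eef_pos: [0.5229, -0.3698, 0.251]
orientation: [-0.502, 0.865, 0.003, -0.001]
contact_force: [-0.7, 0.3, 0.2]
grip_width: 1.003
```

apply_moves(
  rows="0 0 0 0 0 -0.9 1;0 0 0 0 0 -0.9 1;0 0 0 0 0 -0.9 1;0 0 0 0 0 -0.9 1",
)

```text
time: 1.48
eef_pos: [0.5225, -0.3702, 0.2511]
orientation: [0.772, -0.636, -0.004, 0.0]
contact_force: [1.4, -0.1, 0.0]
grip_width: 1.001
```

apply_moves(
  rows="0 0 0 0 0 -0.9 1;0 0 0 0 0 -0.9 1;0 0 0 0 0 -0.9 1;0 0 0 0 0 -0.9 1;0 0 0 0 0 -0.9 1",
)

```text
time: 2.1
eef_pos: [0.522, -0.3706, 0.2512]
orientation: [0.944, -0.331, -0.003, -0.001]
contact_force: [-0.4, -0.4, -0.1]
grip_width: 0.998
```

```bash
python3 - <<'E'
from h import *
c=camera("side"); save(c,"side1")
go([.521,-.3725,.132],-129.3)
E
```

```text
shift [0.0015 0.0027 0.1489] turn [0.    0.009 0.013] rows 1.9068582250617436 0.06862150447173854
```

Aligned. I'll descend and grip.

apply_moves(
  rows="0.0015 0.0027 0.06 0 0 0.013 1;0.0015 0.0027 0.11 0 0.009 0.013 1;0.0015 0.0027 0.149 0 0.009 0.013 1;0.0015 0.0027 0.149 0 0.009 0.013 1;0.0015 0.0027 0.149 0 0.009 0.013 0;0.0015 0.0027 0.149 0 0.009 0.013 0;0.0015 0.0027 0.149 0 0.009 0.013 0;0.0015 0.0027 0.149 0 0.009 0.013 0;0.0015 0.0027 0.149 0 0.009 0.013 0;0.0015 0.0027 0.149 0 0.009 0.013 0",
  newtons=60,
)

```text
time: 3.4
eef_pos: [0.5212, -0.3725, 0.1325]
orientation: [0.942, -0.336, 0.0, 0.0]
contact_force: [-0.1, 0.2, 2.7]
grip_width: 0.131
```

```bash
python3 - <<'E'
from h import *
o=get_obs(); print(o["grip_width"],o["eef_pos"],o["contact_force"])
go([.521,-.3725,.26],-129.3)
go([.548,.207,.25],-92.7)
c=camera("side"); save(c,"side2")
E
```

```text
0.13066869452015287 [ 0.52120742 -0.37253357  0.13252288] [-0.1443003   0.23379071  2.74348908]
shift [-1.000e-04  1.000e-04 -1.593e-01] turn [-0.    -0.001  0.001] rows 2.039636683211186 0.0035571344427304404
shift [-0.4326 -0.582  -0.1471] turn [ 0.    -0.001 -0.813] rows 9.47083605149222 3.418276087199729
```

View pics/side2.png

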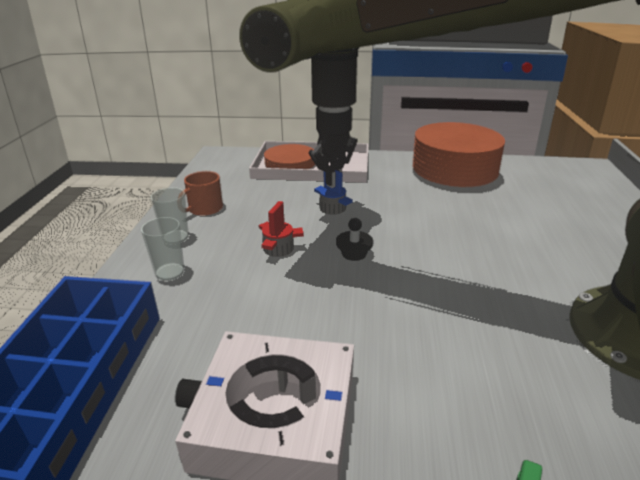

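The filter is gripped: the opening of 0.131 is about 11 mm, and the view shows the fingers on the handle at (332,180). I'll lift it and carry it over.

apply_moves(
  rows="0 0 -0.05 0 0 0 0;0 0 -0.11 0 0 0 0;0 0 -0.17 0 0 0 0;-0.108 -0.145 -0.17 0 0 -0.2 0;-0.2 -0.27 -0.17 0 0 -0.4 0;-0.3 -0.4 -0.17 0 0 -0.6 0;-0.4326 -0.582 -0.17 0 0 -0.813 0;-0.4326 -0.582 -0.17 0 0 -0.813 0;-0.4326 -0.582 -0.17 0 0 -0.813 0;-0.4326 -0.582 -0.17 0 0 -0.813 0;-0.4326 -0.582 -0.15 0 0 -0.813 0;-0.4326 -0.582 -0.15 0 0 -0.813 0",
)

```text
time: 4.95
eef_pos: [0.5465, 0.1907, 0.2534]
orientation: [1.0, -0.023, -0.0, 0.0]
contact_force: [1.2, -0.1, -1.9]
grip_width: 0.13
```

apply_moves(
  rows="0 0 0 0 0 0 0;0 0 0 0 0 0 0",
)

```text
time: 5.2
eef_pos: [0.5462, 0.1909, 0.2523]
orientation: [1.0, -0.023, -0.001, 0.001]
contact_force: [-0.1, -0.8, -2.4]
grip_width: 0.135
```

```bash
python3 - <<'E'
from h import *
o=get_obs(); print(o["time"],o["grip_width"],o["eef_pos"],o["contact_force"],o["qpos"])
go([.548,.207,.20],-92.7)
c=camera("side"); save(c,"side3")
P=cloud(c);hsv=cv2.cvtColor(c["frame"],cv2.COLOR_RGB2HSV);H,S,V=cv2.split(hsv)
m=(H>100)&(H<130)&(S>130)&(V>50)&(P[...,2]>.08)&(abs(P[...,0]-.548)<.08)&(abs(P[...,1]-.207)<.08)
q=P[m];print(len(q),q.min(0),q.max(0))
E
```

```text
5.2 0.1345994734809125 [0.54618876 0.19086819 0.25232799] [-0.1105742  -0.84949161 -2.36394567] [ 6.82542718e-01 -1.42398206e-02 -6.35313707e-02 -3.27765430e-04
 -1.52446753e+00  8.42356992e-01]
shift [ 0.0015 -0.0204  0.0654] turn [0.002 0.003 0.002] rows 0.8766093840367191 0.01722954283110617
1966 [0.50074224 0.17604058 0.1514679 ] [0.59818076 0.22669737 0.22617277]
```

View pics/side3.png

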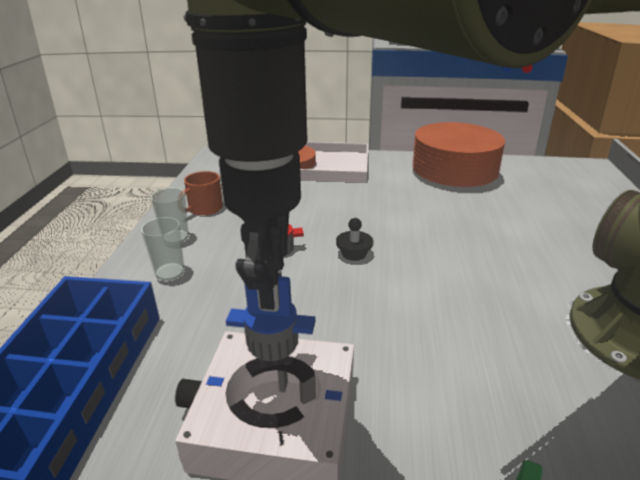

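The filter hangs above the well at (270,330) with its lugs in line with the blue marks. Next I'll shift it about 16 mm in +y and stop with its underside just above the rim.

apply_moves(
  rows="0.001 -0.0204 0 0 0 0 0;0.001 -0.0204 0.03 0 0 0 0;0.001 -0.0204 0.062 0 0 0 0;0.001 -0.0204 0.062 0 0 0 0;0.001 -0.0204 0.062 0 0 0 0",
)

```text
time: 5.88
eef_pos: [0.5485, 0.2062, 0.2048]
orientation: [1.0, -0.024, 0.0, 0.0]
contact_force: [0.8, -0.3, -1.6]
grip_width: 0.136
```

```bash
python3 - <<'E'
from h import *
o=get_obs(); print(o["time"],o["grip_width"],o["eef_pos"],o["contact_force"])
go([.547,.207,.1425],-92.7)
for n in("side","top"):
    c=camera(n); save(c,n+"4")
a=cv2.imread("pics/side4.png")[280:480,150:400];b=cv2.imread("pics/top4.png")[180:320,100:275]
cv2.imwrite("pics/c4.png",np.hstack([cv2.resize(a,(400,320)),cv2.resize(b,(400,320))]))
E
```

```text
5.875 0.1355681768589403 [0.54850536 0.2061947  0.20482068] [ 0.7706148  -0.29637654 -1.64884594]
shift [-0.0019 -0.001   0.0779] turn [ 0.001 -0.    -0.001] rows 0.997504908438496 0.004678589411065053
```

View pics/c4.png

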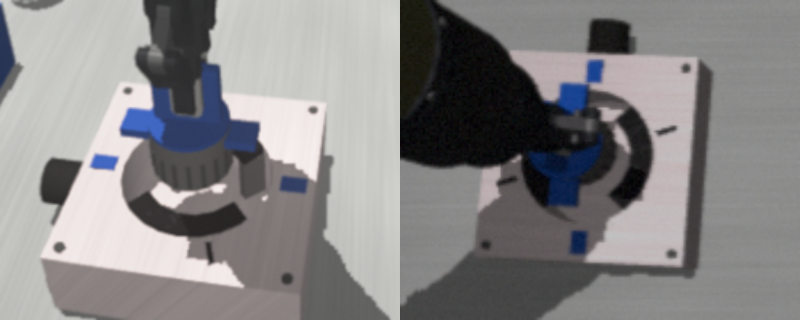

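Both crops show the lugs lined up with the slots, allowing for parallax. I'll lower it slowly.

apply_moves(
  rows="-0.001 -0.001 0.015 0 0 0 0;-0.001 -0.001 0.03 0 0 0 0;-0.001 -0.001 0.04 0 0 0 0;-0.001 -0.001 0.05 0 0 0 0;-0.001 -0.001 0.05 0 0 0 0",
)

```text
time: 6.6
eef_pos: [0.5475, 0.2071, 0.1641]
orientation: [1.0, -0.024, -0.0, 0.0]
contact_force: [-0.5, 0.7, -2.5]
grip_width: 0.129
```

apply_moves(
  rows="0 0 0.008 0 0 0 0;0 0 0.016 0 0 0 0;0 0 0.022 0 0 0 0;0 0 0.025 0 0 0 0;0 0 0.025 0 0 0 0",
)

```text
time: 7.22
eef_pos: [0.5474, 0.2071, 0.1439]
orientation: [1.0, -0.024, -0.0, 0.001]
contact_force: [0.2, -0.5, -2.2]
grip_width: 0.132
```

```bash
python3 - <<'E'
from h import *
o=get_obs(); print(o["time"],o["grip_width"],o["eef_pos"],o["contact_force"],o["ft_torque"])
go([.547,.207,.1425],-92.7)
for n in("side","top"):
    c=camera(n); save(c,n+"5")
a=cv2.imread("pics/side5.png")[280:480,150:400];b=cv2.imread("pics/top5.png")[180:320,100:275]
cv2.imwrite("pics/c5.png",np.hstack([cv2.resize(a,(400,320)),cv2.resize(b,(400,320))]))
E
```

```text
7.225 0.131676226325279 [0.54743942 0.2070524  0.14393659] [ 0.16836441 -0.53219821 -2.23437175] [ 0.02867821 -0.02143232 -0.01688236]
shift [-0.0005  0.0001  0.0018] turn [ 0.001  0.001 -0.   ] rows 0.02405131570647353 0.007376578947017471
```

View pics/c5.png

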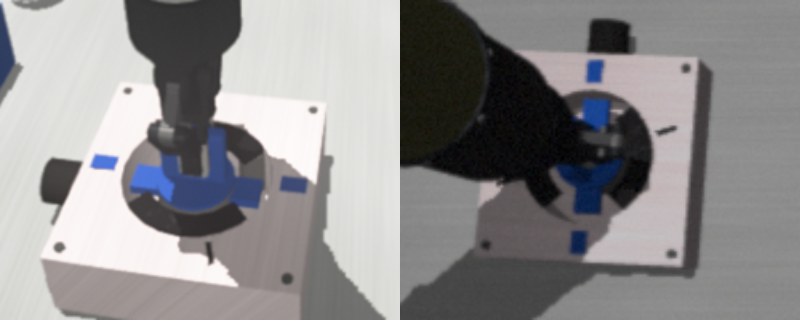

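The lugs are in the slots with no contact force, about 1.4 mm above home. I'll lower it the rest of the way and turn clockwise.

apply_moves(
  rows="0 0 0.0018 0 0 0 0;0 0 0.0018 0 0 0 0;0 0 0.0018 0 0 0.15 0;0 0 0.0018 0 0 0.3 0;0 0 0.0018 0 0 0.45 0;0 0 0.0018 0 0 0.6 0;0 0 0.0018 0 0 0.75 0;0 0 0.0018 0 0 0.9 0;0 0 0.0018 0 0 0.9 0",
)

```text
time: 8.45
eef_pos: [0.5476, 0.2071, 0.143]
orientation: [0.93, -0.368, 0.0, 0.0]
contact_force: [0.9, -0.2, -1.9]
grip_width: 0.134
```

```bash
python3 - <<'E'
from h import *
o=get_obs(); print(o["time"],o["grip_width"],o["eef_pos"],o["contact_force"],o["ft_torque"])
go([.5474,.207,.1425],-162.7)
E
```

```text
8.45 0.13364733435184845 [0.5476001  0.20714742 0.14299227] [ 0.92232112 -0.23997987 -1.93052634] [-0.00747943 -0.00672752  0.02021092]
shift [-0.0001  0.0003  0.0006] turn [ 0.001 -0.001  0.657] rows 0.008823270602993793 2.761449123362296
```

apply_moves(
  rows="0 0 0.0006 0 0 0.15 0;0 0 0.0006 0 0 0.3 0;0 0 0.0006 0 0 0.45 0;0 0 0.0006 0 0 0.55 0;0 0 0.0006 0 0 0.6 0;0 0 0.0006 0 0 0.64 0;0 0 0.0006 0 0 0.67 0;0 0 0.0006 0 0 0.69 0;0 0 0.0006 0 0 0.69 0",
)

```text
time: 9.57
eef_pos: [0.5483, 0.2073, 0.1428]
orientation: [0.799, -0.601, 0.001, -0.0]
contact_force: [5.6, -1.4, -4.8]
grip_width: 0.13
```

```bash
python3 - <<'E'
from h import *
o=get_obs(); print(o["time"],o["grip_width"],o["eef_pos"],o["contact_force"],o["ft_torque"])
go([.5474,.207,.1425],-162.7)
E
```

```text
9.575 0.1301488763690623 [0.54834485 0.20728416 0.14276479] [ 5.60936905 -1.35702949 -4.80144152] [-0.28310543 -2.06984409  1.79942547]
shift [0.     0.0012 0.0003] turn [-0.002 -0.002 -0.027] rows 0.01634503789252523 0.1142776490356051
```

The z torque rose to 1.8 N·m at about 71°, so the stop is reached. I'll release and retreat upwards.

apply_moves(
  rows="0 0 0 0 0 0 0;0 0 0 0 0 0 0.5;0 0 0 0 0 0 1;0 0 0 0 0 0 1;0 0 0 0 0 0 1;0 0 0 0 0 0 1;0 0 -0.02 0 0 0 1;0 0 -0.06 0 0 0 1;0 0 -0.12 0 0 0 1;0 0 -0.18 0 0 0 1;0 -0.1 -0.18 0 0 0 1;0 -0.2 -0.18 0 0 0 1",
)

```text
time: 11.08
eef_pos: [0.6695, 0.2425, 0.2912]
orientation: [0.799, -0.601, 0.002, -0.003]
contact_force: [0.9, 1.1, 1.6]
grip_width: 0.998
```

```bash
python3 - <<'E'
from h import *
o=get_obs(); print(o["time"],o["grip_width"],o["eef_pos"],o["contact_force"])
for n in("side","top"):
    c=camera(n); save(c,n+"6")
    P=cloud(c);hsv=cv2.cvtColor(c["frame"],cv2.COLOR_RGB2HSV);H,S,V=cv2.split(hsv)
    m=(H>100)&(H<130)&(S>130)&(V>40)&(P[...,2]>.085)&(P[...,2]<.15)&(abs(P[...,0]-.548)<.08)&(abs(P[...,1]-.207)<.08)
    q=P[m]
    if len(q)>20: print(n,len(q),q[:,2].max(),cv2.minAreaRect(q[:,:2].astype(np.float32)*1000))
a=cv2.imread("pics/side6.png")[280:480,150:400];b=cv2.imread("pics/top6.png")[180:320,100:275]
cv2.imwrite("pics/c6.png",np.hstack([cv2.resize(a,(400,320)),cv2.resize(b,(400,320))]))
E
```

```text
11.075 0.9979188637137107 [0.66948083 0.24246108 0.29120984] [0.92431897 1.12857019 1.64808014]
side 420 0.10826723199570422 ((549.9436645507812, 206.6374053955078), (12.199037551879883, 47.684932708740234), 19.87371063232422)
top 229 0.10960180126126658 ((547.9470825195312, 203.78179931640625), (12.948587417602539, 49.13254928588867), 18.818275451660156)
```

View pics/c6.png

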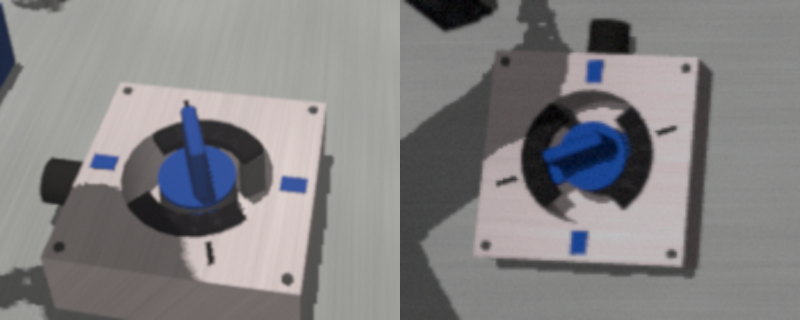

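The filter is seated, and the handle points at the black marks at (667,130) and (507,181) in the top crop. The angle reads about 68° against the expected 70°, so I'll measure it more finely against those marks.

```bash
python3 - <<'E'
from h import *
for n in("side","top"):
    S=[]
    for k in range(3):
        c=camera(n);P=cloud(c);hsv=cv2.cvtColor(c["frame"],cv2.COLOR_RGB2HSV);H,Sa,V=cv2.split(hsv)
        x,y,z=P[...,0]-.548,P[...,1]-.207,P[...,2];r=np.hypot(x,y)
        m=(H>100)&(H<130)&(Sa>130)&(V>40)&(z>.098)&(z<.12)&(r<.04)
        q=P[m][:,:2]; w=np.linalg.eigh(np.cov(q.T))[1][:,1]
        d=(V<80)&(abs(z-.06)<.006)&(r>.062)&(r<.085)&(abs(y)>.05)
        lo,hi=[P[d&(s*y>0)][:,:2] for s in(-1,1)]
        e=np.median(lo,0)-np.median(hi,0)
        S.append([np.degrees(np.arctan(w[1]/w[0])),np.degrees(np.arctan2(e[1],e[0])),len(q),len(lo),len(hi),P[m][:,2].mean()])
    print(n,np.round(np.mean(S,0),3))
E
```

```text
side [-7.04600e+01 -7.27100e+01  3.29333e+02  2.00000e+00  2.40000e+01
  1.05000e-01]
top [-7.0076e+01 -7.2715e+01  1.8000e+02  1.0667e+01  9.6670e+00  1.0500e-01]
```

The height is right (handle top about 105 mm), but the handle is about 2.4° short of the marks. There's plenty of time left, so I'll regrip and press it to the stop once more.

```bash
python3 - <<'E'
from h import *
go([.548,.206,.2912],-160.3)
go([.548,.206,.1428],-160.3)
E
```

```text
shift [ 0.0014  0.1558 -0.0019] turn [-0.008 -0.001 -0.08 ] rows 1.994740017121482 0.3383676551934598
shift [0.0013 0.157  0.1836] turn [-0.008 -0.001 -0.08 ] rows 3.0920695789690265 0.3383676551934598
```

apply_moves(
  rows="0.001 0.08 -0.002 -0.008 0 -0.08 1;0.001 0.157 -0.002 -0.008 0 -0.08 1;0.001 0.157 -0.002 -0.008 0 -0.08 1;0.001 0.157 -0.002 -0.008 0 -0.08 1;0.001 0.157 0.05 -0.008 0 -0.08 1;0.001 0.157 0.1 -0.008 0 -0.08 1;0.001 0.157 0.15 -0.008 0 -0.08 1;0.001 0.157 0.175 -0.008 0 -0.08 1;0.001 0.157 0.1836 -0.008 0 -0.08 1;0.001 0.157 0.1836 -0.008 0 -0.08 1",
)

```text
time: 12.72
eef_pos: [0.5486, 0.2065, 0.1439]
orientation: [0.818, -0.576, 0.001, -0.0]
contact_force: [-0.1, 0.2, -0.1]
grip_width: 0.998
```

apply_moves(
  rows="0 0 0 0 0 0 0;0 0 0 0 0 0 0;0 0 0 0 0 0 0;0 0 0 0 0 0 0;0 0 0 0 0 0 0;0 0 0 0 0 0 0",
  newtons=60,
)

```text
time: 13.48
eef_pos: [0.5487, 0.2066, 0.1442]
orientation: [0.818, -0.576, 0.001, -0.001]
contact_force: [0.4, 0.2, 0.6]
grip_width: 0.133
```

```bash
python3 - <<'E'
from h import *
o=get_obs(); print(o["time"],o["grip_width"],o["eef_pos"],o["contact_force"],o["ft_torque"])
go([.5477,.207,.1428],-162.7)
E
```

```text
13.475 0.13343561414139551 [0.54871243 0.2066207  0.14421326] [0.37072654 0.22562393 0.64542343] [ 0.1147823  -0.12746057 -0.00538111]
shift [-0.0009  0.001   0.0018] turn [-0.002 -0.001  0.054] rows 0.028470113812222274 0.22544792109346695
```

apply_moves(
  rows="-0.0009 0.0005 0 0 0 0.015 0;-0.0009 0.0005 0 0 0 0.03 0;-0.0009 0.0005 0 0 0 0.03 0",
)

```text
time: 13.85
eef_pos: [0.5484, 0.2068, 0.1442]
orientation: [0.811, -0.585, 0.001, -0.0]
contact_force: [5.1, -1.9, -1.6]
grip_width: 0.133
```

```bash
python3 - <<'E'
from h import *
o=get_obs(); print(o["contact_force"],o["ft_torque"]); go([.5477,.207,.1438],-162.7)
E
```

```text
[ 5.11988978 -1.92027223 -1.58003869] [-1.02480515 -1.58034985  0.57994457]
shift [-0.0005  0.0008  0.0006] turn [-0.003 -0.002  0.024] rows 0.013949370591347135 0.10124491343255183
```

apply_moves(
  rows="0 0 0 0 0 0.015 0;0 0 0 0 0 0.03 0;0 0 0 0 0 0.03 0",
)

```text
time: 14.22
eef_pos: [0.5485, 0.2068, 0.1443]
orientation: [0.804, -0.594, 0.002, -0.001]
contact_force: [3.5, -2.6, -1.0]
grip_width: 0.128
```

```bash
python3 - <<'E'
from h import *
o=get_obs(); print(o["contact_force"],o["ft_torque"]); go([.5477,.207,.1438],-162.7)
E
```

```text
[ 3.5080012  -2.58680256 -0.97145694] [-0.86539354 -1.22203334  1.15402674]
shift [-0.0005  0.0009  0.0007] turn [-0.003 -0.002 -0.006] rows 0.01574290800002633 0.02916548454039141
```

Torque starts within 1.5°, with a side push along +x, so one lug is touching the stop early because the filter sits slightly off centre. I'll let it follow that push by 2 mm while turning.

apply_moves(
  rows="0 -0.0015 0 0 0 0 0;0 -0.003 0 0 0 0 0;0 -0.003 0 0 0 0.01 0;0 -0.003 0 0 0 0.01 0",
)

```text
time: 14.72
eef_pos: [0.5493, 0.207, 0.1443]
orientation: [0.802, -0.597, 0.0, 0.002]
contact_force: [-7.5, -3.8, 6.5]
grip_width: 0.129
```

```bash
python3 - <<'E'
from h import *
o=get_obs(); print(o["contact_force"],o["ft_torque"]); go([.5477,.207,.1438],-162.7)
E
```

```text
[-7.47241845 -3.80387581  6.48267721] [-1.3815281   2.67487507  1.38363516]
shift [-0.0006  0.0019  0.0006] turn [ 0.003 -0.003 -0.015] rows 0.026438474856375994 0.06494573295824364
```

The side force has reversed, so the centred position is about halfway, with both lugs on the stop. I'll move back by half, relax the wind-up and release.

apply_moves(
  rows="0 0.001 0 0 0 0 0;0 0.001 0 0 0 0 0;0 0.001 0 0 0 -0.012 0;0 0.001 0 0 0 -0.012 0;0 0.001 0 0 0 -0.012 0",
)

```text
time: 15.35
eef_pos: [0.5487, 0.2069, 0.1443]
orientation: [0.805, -0.594, 0.001, 0.001]
contact_force: [4.5, -1.0, -1.8]
grip_width: 0.135
```

```bash
python3 - <<'E'
from h import *
o=get_obs(); print(o["contact_force"],o["ft_torque"]); go([.5477,.207,.1438],-162.7)
E
```

```text
[ 4.45720654 -0.96083014 -1.78649343] [-0.46851608 -1.81448906  1.15671978]
shift [-0.0005  0.0012  0.0006] turn [ 0.002 -0.003 -0.003] rows 0.018219759416205284 0.019049612309785073
```

apply_moves(
  rows="0 0 0 0 0 0 0.3;0 0 0 0 0 0 0.6;0 0 0 0 0 0 1;0 0 0 0 0 0 1;0 0 0 0 0 0 1;0 0 -0.02 0 0 0 1;0 0 -0.06 0 0 0 1;0 0 -0.12 0 0 0 1;0 0 -0.18 0 0 0 1;0 -0.1 -0.18 0 0 0 1;0 -0.2 -0.18 0 0 0 1;0 -0.2 -0.18 0 0 0 1",
)

```text
time: 16.85
eef_pos: [0.7036, 0.2548, 0.2877]
orientation: [0.805, -0.594, 0.0, 0.002]
contact_force: [-1.1, -0.1, 0.8]
grip_width: 1.0
```

```bash
python3 - <<'E'
from h import *
print(get_obs()["time"],get_obs()["contact_force"])
for n in("side","top"):
    S=[]
    for k in range(3):
        c=camera(n);P=cloud(c);hsv=cv2.cvtColor(c["frame"],cv2.COLOR_RGB2HSV);H,Sa,V=cv2.split(hsv)
        x,y,z=P[...,0]-.548,P[...,1]-.207,P[...,2];r=np.hypot(x,y)
        m=(H>100)&(H<130)&(Sa>130)&(V>40)&(z>.098)&(z<.12)&(r<.04)
        q=P[m][:,:2]; w=np.linalg.eigh(np.cov(q.T))[1][:,1]
        S.append([np.degrees(np.arctan(w[1]/w[0])),len(q),P[m][:,2].mean(),*np.array(cv2.minAreaRect(q.astype(np.float32)*1000)[0])])
    print(n,np.round(np.mean(S,0),3)); save(c,n+"7")
a=cv2.imread("pics/side7.png");b=cv2.imread("pics/top7.png")
cv2.imwrite("pics/c7.png",np.hstack([cv2.resize(a,(400,300)),cv2.resize(b,(400,300))]))
E
```

```text
16.85 [-1.10566533 -0.05998202  0.83738135]
side [-7.03510e+01  3.32000e+02  1.05000e-01  5.49776e+02  2.06870e+02]
top [-6.98050e+01  1.77333e+02  1.05000e-01  5.47600e+02  2.03644e+02]
```

View pics/c7.png

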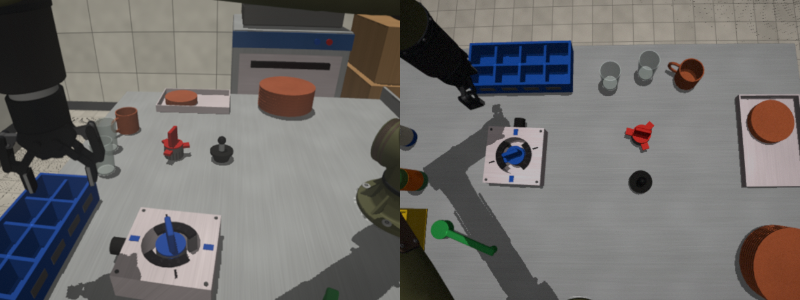

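The angle is unchanged within 0.3° after two separate presses, so the filter is at its mechanical stop. The strainer at (641,134) and stopper at (640,181) are undisturbed, and the gripper is clear of everything. Handing in.

```bash
python3 -c "
from cell import close_job; print(close_job())"
```

```text
the job is handed in; nothing more can be done
None
```

The blue filter is back in the sump. I lowered it with its lugs through the two open slots, turned it clockwise to the stop, let go and backed the arm away. I handed in at about 17 s on the robot's clock, out of the 38 s allowed.

- **Height:** the handle top averages about 105 mm, against 106 mm expected when the filter is home.
- **Angle, which disagrees slightly:** the cameras put the handle about 67–68° round from the slots, where the stop should be at 70°. I regripped and pressed it a second time. The turning torque again rose to 1.2–1.4 N·m (1.8 N·m the first time), and the handle came to rest at the same angle within 0.3°. I take that as the mechanical stop. The 2–2.5° gap is probably side play or measurement error.
- **Forces:** the sideways and vertical forces I read stayed below 10 N.
- **Other objects:** in the last pictures the strainer and the stopper stood where they were, and the robot was touching nothing.

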